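# Stop the grinder and gauge its rubber wheel

### The job

First push the big stop plunger on the switch box all the way in (it springs back; do not press the small start button). Then pick the hand gauge out of its stand and hold its probe on the chalk spot on the grinder's rubber wheel, square to the wheel's tread, pressing lightly so that the sprung probe is about half way in. Finish while still holding the gauge there with the gripper, and leave the other things on the bench as they are.

Things in the scene. Friction and masses are not known exactly. Their poses are not given: they have to be found in the camera images.
- stop (a joint): travel of the big stop plunger in m: 0 out, 0.010 fully in; sprung, fully in takes about 7 N, springs back
- stop_top (a point): centre of the top face of the big black stop plunger (36 mm across) on the grey switch box (90 x 150 mm, 40 mm tall, fixed on the bench); z axis up; it is pushed straight down. The small start button is 75 mm away along this frame's -y
- start (a joint): travel of the small black start button (18 mm across) on the same box in m: 0 out, 0.004 in; leave it alone
- stand: light wooden gauge stand, fixed, 90 x 90 mm, 45 mm tall, with a vertical 22 mm through hole in its middle; origin under its middle; the gauge hangs in the hole by its collar and is lifted straight up, at least 35 mm, to clear it
- gauge: hand gauge, 0.13 to 0.22 kg, upright in the stand. Origin on its axis at the underside of its round collar (34 mm across, 6 mm thick), which rests on the stand's top; z along its axis, away from the probe. A cap ends 64 mm above the origin. Below the collar a 16 mm stem reaches 22 mm below the origin; out of it comes the 9 mm round-ended probe, to 32 mm below the origin when not pressed
- case (a point): centre of the gauge's flat round dial case, on the gauge's axis 31 mm above its origin; the case is 52 mm across and 24 mm thick, its two flat faces at +-12 mm along this frame's y (good to grip on them at this height or a few mm higher); z along the gauge's axis, away from the probe
- probe_tip (a point): round end of the gauge's probe, on the gauge's axis, 32 mm below the gauge's origin when not pressed; z as the gauge's
- probe (a joint): how far the sprung probe is pushed into the gauge in m: 0 fully out, 0.010 fully in (hard stop); spring 1.2 N at the start of the stroke, 4.2 N half way, 7.2 N at the end
- grinder: bench grinder, fixed, about 200 mm deep and 390 mm long along its y, tallest point 218 mm, axle 130 mm up and along y; origin under the middle of its base. At its -y end is a guarded wheel, at its +y end the bare rubber wheel
- wheel: the bare black rubber wheel, 150 mm across and 34 mm wide; origin at its centre, 130 mm up, y along the axle; it stands still and its stiff axle (0.5 N m) keeps it so under light pushes
- mark (a point): centre of the white chalk spot, 20 mm across, on the tread of the rubber wheel, somewhere near the top, up to 0.45 rad to the front or back of it; z points straight out of the wheel (along its radius, square to the tread), y along the wheel's axle. It turns with the wheel
- knife: a loose kitchen knife lying flat, wooden handle, 280 mm long along its y, origin under its middle
- driver: a loose screwdriver lying down
- collar: a loose steel arbor collar, ring 44 mm outside, 18 mm bore, 14 mm high
- oil: a loose closed grey oil bottle, 54 mm wide, 130 mm tall
- paste: a loose low jar of honing paste, 64 mm wide, 50 mm tall
Not all that is in view belongs to the job. What is shaped like the gauge but blue or red is not meant.

How it is judged:
By the outcome, as a careful person would: the job done as asked, in the order asked, and still so for the second after the job is handed in, while the arm keeps its last pose, push and grip.
It also fails if it takes over 53 s, if anything falls off the work surface, if the arm or the gripper's body presses on something with over 40 N, if the wrist force passes 120 N, or if a joint passes its speed limit or range.

### The arm

A 7-joint arm with a two-finger parallel gripper is mounted at the origin on the work surface. World frame = base frame: x ahead of the robot, y to its left, z up, the work surface at z = 0. Lengths are in m, angles in rad, forces in N, time in s.
With the tool pointing down it reaches from about 0.425 to 0.875 m from the base axis. Payload 4.7 kg.
Tool frame: the origin (TCP) lies midway between the tips of the shut fingers; the grasp point (between the pads) lies r.hold_point_z behind it (r.hold_point_z is the distance from the TCP to the grasp point, in m); z points along the fingers, y is the line along which they close (so a half turn about z gives the same grasp; the last joint's range is limited). The gripper opens to 85 mm and grips with 20 to 120 N. Pads are 22 mm wide; open, the fingers measure 114 mm over their backs; the gripper's body (76 mm by 85 mm) begins 54 mm behind the grasp point. The pads swing forward as they close: fully open they stand 13 mm farther back than shut.
Start: joints at [-1.253, 0.321, -0.07, 1.45, 0.023, 1.371, -0.057], TCP at [0.194, 0.62, 0.231] pointing down, gripper open.
Joint ranges: [-2.86, 2.86], [-0.3, 2.09], [-1.38, 1.24], [0.06, 2.45], [-1.56, 4.7], [0.09, 2.05], [-2.69, 2.69]. Speed limits (rad/s): [2.57, 2.57, 3.14, 3.14, 3.14, 3.14, 3.14].

### API

Orientations are given as a 3x3 rotation matrix whose columns are the frame's x, y, z axes.
In Python, from cell import r gives the robot as it stands. The module is installed in compiled form; this text tells all that it offers. Calls block until the motion is done:
- r.move_to(position, orientation): joint-space move of the TCP to a pose.
- r.line_to(position, orientation=None, v=0.15): straight line of the TCP; orientation=None keeps the orientation; v is the mean speed in m/s.
- r.goto_joints(angles): joint-space move.
- r.set_gripper(opening, grasp_force=None): finger opening in m; grasp_force is the grip in N (None keeps the last); returns when the fingers have stopped.
- r.pause(seconds).
- r.inverse_kinematics(position, orientation): joint angles nearest the present ones, or None.
- r.sense(): the state.
- r.capture(name): name is "scene" or "top"; returns (picture, depth): 384x512x3 uint8, blue, green, red; 384x512 float32, m along the optical axis (not along the pixel's ray), 0 where there is no reading.
- r.camera_params(name): a dict with "K" (3x3 intrinsics, pixels), "R" (3x3) and "t" (3): a world point X has camera coordinates R X + t. Camera axes: x right, y down, z forward; pixel columns grow to the right and rows downward; lengths in m; the calibration is good to about 2 mm. A picture is of the moment at which its call begins. camera_params takes no time and is no camera call.
A pose or a line that the arm cannot do raises r.Unreachable and nothing moves.
- r.hand_in(): hands the job in; it is judged then, once.
Trained networks look in the newest picture that a camera, given by its name, has taken for a name from the list of things; names that differ only in an ending like _2 or _b are one class to them, and where a whole thing is asked for, a point or a joint stands for the part that bears it (a point fixed in the world has none). Each returns a list of dicts, best first, with "score" (0 to 1); they miss things now and then, are a little off and sometimes report something else, mostly with a low value. They report only what shows in the picture. A call takes as long as a camera call. They do not tell look-alikes from the thing itself.
- r.spot_in(camera, thing): "location" ([x, y, z] in m, in world coordinates, good to about 4 mm: the middle of the surface that is visible of it).
- r.regions_of(camera, thing): "region" (384x512 bool, what is visible of it).
- r.spot_point(camera, thing): "location" ([x, y, z] in m, in world coordinates, good to about 4 mm: a listed point, or the origin of a listed thing).
The state is a dict: "time_s": time; "q": joint angles; "qd": joint speeds; "joint_torque": joint torques, N m; "position": TCP position; "eef_rot": TCP orientation; "ft_force": force on the tool from outside, world axes, zero at the start; "wrist_torque": the same for the moment, N m; "opening": finger opening in m; "grasp_force": force on a finger pad.
Only numpy, scipy, OpenCV 4.12 (cv2) and the standard library are available. Lean on these libraries where they do the work, as an engineer would, in place of code of your own. Each camera call takes 0.05 s, during which the arm holds its last target. There are 200 camera calls.

## Working session

There is one attempt and no reset: what is moved stays moved. The work goes in short steps, each a Python script; the robot and the scene stay as the last script left them, time stands still between calls to the robot, and variables do not carry over. Pictures are saved under pics/ and viewed, at most 10 in all, crops included, and the job is handed in when it is done.

```bash
mkdir -p pics
cat > h.py <<'E'
import numpy as np, cv2
from cell import r
def cloud(cam,d):
    p=r.camera_params(cam);K,R,t=[np.array(p[k]) for k in("K","R","t")]
    v,u=np.mgrid[:384,:512]
    c=np.stack([(u-K[0,2])/K[0,0]*d,(v-K[1,2])/K[1,1]*d,d],-1)
    return (c-t)@R   # R^T(c-t)
def pix(cam,X):
    p=r.camera_params(cam);K,R,t=[np.array(p[k]) for k in("K","R","t")]
    c=K@(R@np.array(X)+t);return (c[:2]/c[2]).round(0)
E
python3 - <<'E'
from h import *
ims=[]
for c in("scene","top"):
    im,d=r.capture(c);np.savez(f"{c}.npz",im=im,d=d);ims.append(im)
    for th in("stop_top","start","gauge","case","probe_tip","stand","grinder","wheel","mark"):
        for f in("spot_point","spot_in"):
            if f=="spot_in" and th not in("gauge","stand","mark"):continue
            try:
                for o in getattr(r,f)(c,th)[:4]: print(c,f,th,round(o["score"],2),np.round(o["location"],3),pix(c,o["location"]))
            except Exception as e: print(c,f,th,e)
cv2.imwrite("pics/a.png",cv2.resize(ims[0],(768,576)));cv2.imwrite("pics/b.png",cv2.resize(ims[1],(768,576)))
print(r.hold_point_z,r.sense()["time_s"])
E
```

```text
scene spot_point start it knows: case, collar, driver, gauge, grinder, knife, mark, oil, paste, probe_tip, stand, stop_top, wheel
scene spot_point gauge 0.78 [0.599 0.315 0.031] [296. 280.]
scene spot_point gauge 0.63 [0.575 0.432 0.032] [333. 307.]
scene spot_in gauge 0.94 [0.586 0.44  0.073] [334. 303.]
scene spot_in gauge 0.74 [0.497 0.353 0.091] [338. 257.]
scene spot_in gauge 0.48 [0.608 0.325 0.081] [297. 273.]
scene spot_in gauge 0.29 [ 0.365 -0.204  0.022] [254. 143.]
scene spot_point case 0.82 [0.578 0.436 0.064] [335. 302.]
scene spot_point case 0.78 [0.488 0.343 0.077] [337. 256.]
scene spot_point case 0.51 [0.594 0.32  0.063] [299. 273.]
scene spot_point case 0.3 [ 0.339 -0.212  0.003] [259. 143.]
scene spot_point probe_tip 0.5 [ 0.804 -0.039  0.   ] [163. 235.]
scene spot_point stand 0.93 [ 0.484  0.347 -0.   ] [336. 273.]
scene spot_in stand 0.65 [0.505 0.364 0.045] [336. 271.]
scene spot_in stand 0.5 [0.702 0.355 0.083] [274. 301.]
scene spot_point grinder 0.92 [ 0.565 -0.182  0.001] [208. 174.]
scene spot_point wheel 0.78 [ 0.568 -0.032  0.128] [231. 172.]
scene spot_
[... 826 characters left out ...]
t_point case 0.72 [0.598 0.321 0.06 ] [169. 175.]
top spot_point case 0.66 [0.483 0.346 0.078] [156. 219.]
top spot_point case 0.57 [0.58  0.437 0.062] [123. 182.]
top spot_point case 0.38 [0.486 0.346 0.047] [159. 219.]
top spot_point stand 0.78 [0.484 0.348 0.001] [162. 221.]
top spot_in stand 0.58 [0.479 0.332 0.046] [164. 221.]
top spot_in stand 0.51 [0.501 0.217 0.066] [209. 211.]
top spot_point grinder 0.66 [ 0.567 -0.181 -0.001] [359. 188.]
top spot_point grinder 0.21 [0.486 0.349 0.002] [162. 221.]
top spot_point wheel 0.57 [ 0.566 -0.028  0.131] [308. 179.]
top spot_point mark 0.71 [ 0.592 -0.036  0.203] [315. 162.]
top spot_in mark 0.77 [ 0.56  -0.028  0.19 ] [311. 177.]
0.0187 1.2
```

View pics/a.png

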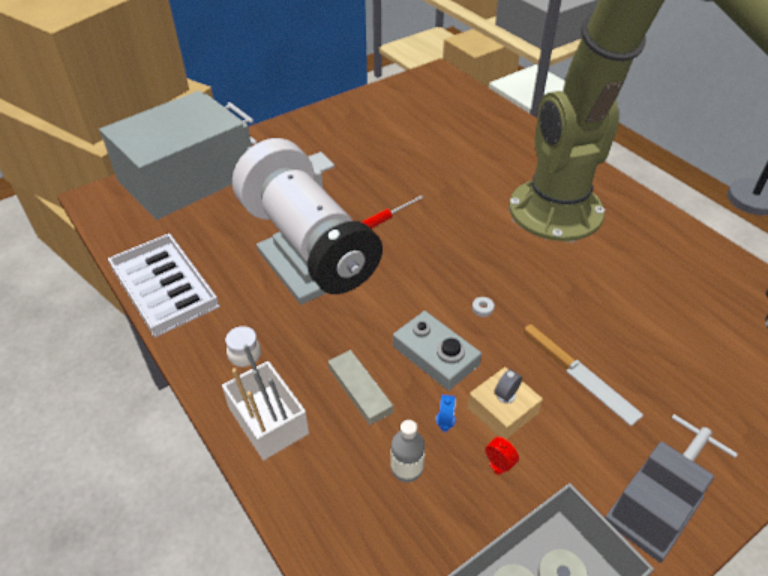

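View pics/b.png

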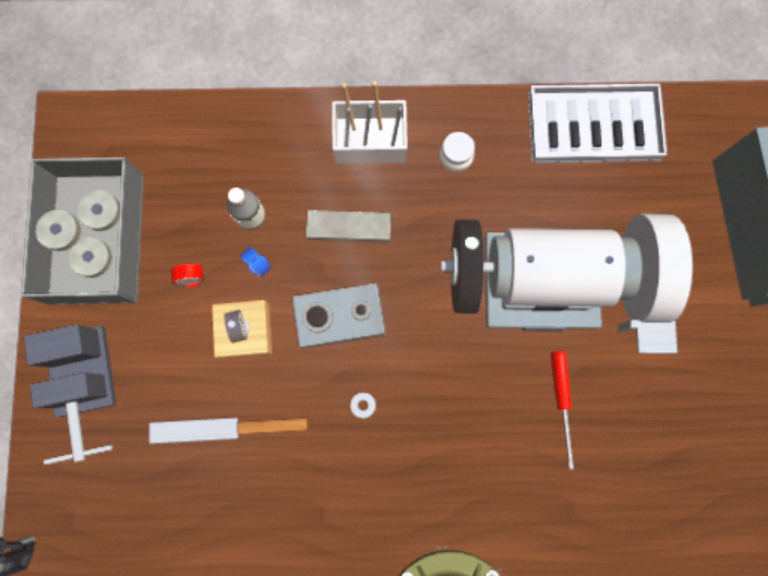

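Three gauge-shaped things show up in the scene view: grey in the wooden stand (508,385), blue (446,411) and red (502,455). The grey upright one in the stand fits the description. The white spot on the wheel is at (471,243) in the top view. I'll confirm with a crop and refine from depth.

Run:
```python
from h import *
D={c:np.load(c+".npz") for c in("scene","top")}
tiles=[]
for c,(u,v),(u2,v2) in(("top",(157,217),(312,172)),("scene",(337,257),(228,165))):
    for a,b in((u,v),(u2,v2)):
        tiles.append(cv2.resize(D[c]["im"][b-36:b+36,a-48:a+48],(384,288),interpolation=cv2.INTER_CUBIC))
cv2.imwrite("pics/c.png",np.vstack([np.hstack(tiles[:2]),np.hstack(tiles[2:])]))
for c in D:
    im=D[c]["im"].astype(int);P=cloud(c,D[c]["d"])
    near=lambda x,y,R:np.hypot(P[...,0]-x,P[...,1]-y)<R
    # gauge case
    m=near(.484,.346,.05)&(P[...,2]>.06)&(P[...,2]<.125)
    q=P[m];print(c,"case n",m.sum(),q.mean(0).round(4),"max z",q[:,2].max().round(4))
    rr=cv2.minAreaRect((q[:,:2]*1000).astype(np.float32));print("  rect mm",rr)
    for lo,hi in((.085,.1),(.1,.125)):
        s=q[(q[:,2]>lo)&(q[:,2]<hi)]
        if len(s)>5: print("  slab",lo,len(s),cv2.minAreaRect((s[:,:2]*1000).astype(np.float32)))
    m=near(.484,.346,.075)&(abs(P[...,2]-.045)<.006);print(" stand rect",cv2.minAreaRect((P[m][:,:2]*1000).astype(np.float32)))
    # box & buttons
    m=near(.485,.185,.11)&(abs(P[...,2]-.04)<.005);print(" box rect",m.sum(),cv2.minAreaRect((P[m][:,:2]*1000).astype(np.float32)))
    dark=near(.5,.2,.12)&(P[...,2]>.043)&(im.max(2)<60)
    n,l,s,ce=cv2.connectedComponentsWithStats(dark.astype(np.uint8))
    for i in range(1,n):
        if s[i,4]>8:
            q=P[l==i];print("  dark",s[i,4],q.mean(0).round(4),"z",np.percentile(q[:,2],[5,50,95]).round(4),(q.min(0)+q.max(0))/2)
    # wheel
    m=near(.567,-.03,.09)&(P[...,2]>.06)&(P[...,1]>-.06)&(P[...,1]<0);q=P[m]
    wm=m&(im.min(2)>170)&(P[...,2]>.17)
    print(" mark",wm.sum(),P[wm].mean(0).round(4),"y",P[wm][:,1].min(),P[wm][:,1].max())
    t=q[(q[:,1]>-.045)&(q[:,1]<-.018)&(q[:,2]>.15)]
    from scipy.optimize import least_squares
    f=least_squares(lambda p:np.hypot(t[:,0]-p[0],t[:,2]-p[1])-.075,[.567,.13],loss="soft_l1",f_scale=.002);print(" wheel fit",f.x,len(t),np.abs(f.fun).mean(), "y range tread",np.percentile(q[q[:,2]>.19][:,1],[1,99]))
    g=P[(abs(P[...,0]-.567)<.12)&(abs(P[...,2]-.19)<.035)&(P[...,1]<-.1)&(P[...,1]>-.24)]
    # ridge direction of motor
    ys=np.linspace(-.23,-.09,8)
    rp=[(yy,g[abs(g[:,1]-yy)<.01]) for yy in ys]; rp=[(yy,s[np.argsort(-s[:,2])[:6],0].mean()) for yy,s in rp if len(s)>8]
    if len(rp)>3: print(" ridge dx/dy",np.polyfit(*zip(*rp),1))
```

```text
scene case n 251 [0.494  0.3508 0.0897] max z 0.1138
  rect mm ((487.88739013671875, 346.2326965332031), (52.41218566894531, 25.035911560058594), 11.739446640014648)
  slab 0.085 108 ((489.4521484375, 346.3951110839844), (47.61082077026367, 24.555204391479492), 13.124881744384766)
  slab 0.1 61 ((489.3295593261719, 346.9051513671875), (26.61350440979004, 23.11528968811035), 14.35588550567627)
 stand rect ((486.5869445800781, 346.74237060546875), (93.28144836425781, 92.7128677368164), 4.1486968994140625)
 box rect 976 ((509.80926513671875, 178.79188537597656), (92.1788101196289, 151.8754119873047), 8.326120376586914)
  dark 18 [0.5151 0.1428 0.0588] z [0.0535 0.0593 0.062 ] [0.51513169 0.14341056 0.05710691]
  dark 101 [0.5059 0.2179 0.0639] z [0.0554 0.0652 0.0685] [0.50573438 0.21559983 0.06013601]
 mark 35 [ 0.5921 -0.0342  0.2023] y -0.044233481389622006 -0.02541999436200833
 wheel fit [0.56966911 0.12853986] 523 0.007303010843099815 y range tread [-0.05136874 -0.01478928]
 ridge dx/dy [0.03558495 0.57317287]
top case n 261 [0.4856 0.3429 0.0934] max z 0.112
  rect mm ((487.2701416015625, 345.6191101074219), (51.78026580810547, 25.49531364440918), 13.236410140991211)
  slab 0.085 145 ((487.2398681640625, 345.65185546875), (48.9229850769043, 25.427873611450195), 13.303630828857422)
  slab 0.1 69 ((486.24053955078125, 345.3175964355469), (27.147783279418945, 23.353532791137695), 16.71064567565918)
 stand rect ((487.5668029785156, 345.6661682128906), (90.76909637451172, 91.08021545410156), 3.942922592163086)
 box rect 1482 ((509.0077819824219, 178.4947967529297), (90.0802993774414, 149.73435974121094), 8.097450256347656)
 mark 59 [ 0.5924 -0.0344  0.2035] y -0.04385403329866924 -0.024848000921697967
 wheel fit [0.57146064 0.13047189] 714 0.0012096261678962038 y range tread [-0.05015075 -0.01558141]
 ridge dx/dy [0.01746723 0.5712262 ]
```

View pics/c.png

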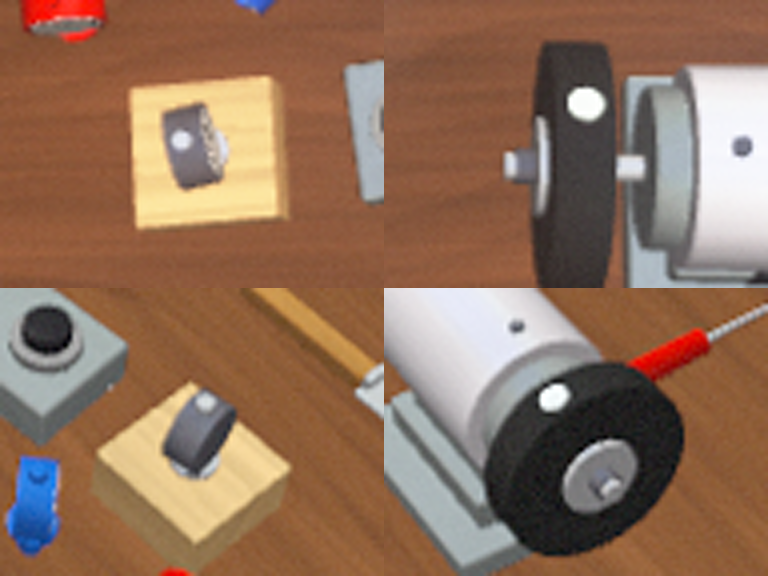

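The crop confirms it: the grey gauge stands upright in the wooden stand at about (0.487, 0.346), and its case is yawed about 13°. The chalk spot is at about (0.592, -0.034, 0.203). Next I press the stop plunger.

```bash
cat >> h.py <<'E'
def down(a): # tool pointing down, y at angle a from world y
    y=np.array([-np.sin(a),np.cos(a),0]);z=np.array([0,0,-1.]);return np.stack([np.cross(y,z),y,z],1)
E
python3 - <<'E'
from h import *
s=r.sense();print(s["time_s"],s["eef_rot"].round(2) if hasattr(s["eef_rot"],'round') else s["eef_rot"],s["ft_force"])
a=np.radians(8)
cands=[]
for k in(a,a+np.pi,a+np.pi/2,a-np.pi/2):
    q=r.inverse_kinematics([.504,.216,.2],down(k))
    if q is not None:cands.append((np.abs(np.array(q)-s["q"]).max(),k))
k=min(cands)[1];O=down(k);print(cands)
r.set_gripper(0.0,40)
r.move_to([.504,.216,.16],O)
r.line_to([.504,.216,.078],v=.15)
f0=np.array(r.sense()["ft_force"]);print(f0)
z=.072
while z>.045:
    r.line_to([.504,.216,z],v=.04)
    s=r.sense();f=np.array(s["ft_force"])-f0;print(round(z,4),s["position"][2].round(4),f.round(2))
    if f[2]>14:break
    z-=.002
r.pause(.2);print((np.array(r.sense()["ft_force"])-f0).round(2))
r.line_to([.504,.216,.16],v=.2)
print(r.sense()["time_s"])
E
```

```text
1.2 [[-0.95  0.3   0.  ]
 [ 0.3   0.95  0.  ]
 [-0.    0.   -1.  ]] [ 0.0046009  0.2316143 -0.8617784]
[(np.float64(1.341979446852491), np.float64(0.13962634015954636)), (np.float64(1.7761386158833161), np.float64(3.2812189937493397)), (np.float64(2.6550400912537384), np.float64(1.710422666954443)), (np.float64(0.45125684541164524), np.float64(-1.4311699866353502))]
[-0.57641535 -0.47107478  0.53176013]
0.072 0.0723 [ 0.1   0.32 -0.74]
0.07 0.07 [-0.42  0.29 -0.56]
0.068 0.0678 [ 0.15  0.19 -1.15]
0.066 0.0662 [ 1.48 -0.23  0.37]
0.064 0.0642 [1.07 0.65 2.57]
0.062 0.0622 [ 0.58 -0.18  3.51]
0.06 0.0602 [0.95 0.95 3.65]
0.058 0.0583 [0.52 1.04 5.6 ]
0.056 0.0564 [ 0.21 -0.04  6.21]
0.054 0.056 [-3.31 -1.   14.68]
[-3.22 -1.4  16.82]
7.9667
```

The plunger reached its hard stop, with contact at 0.066 m and the force jumping at 0.056 m. Now I pick the gauge.

Run:
```python
from h import *
s=r.sense();a=np.radians(13.2);g=[.487,.346]
c=[]
for k in(a,a+np.pi):
    q=r.inverse_kinematics([*g,.17],down(k))
    if q is not None:c.append((np.abs(np.array(q)-s["q"]).max(),k))
k=min(c)[1];O=down(k);print(c)
r.line_to([.504,.216,.19],v=.25)
r.move_to([*g,.19],O); r.set_gripper(.07)
zt=.045+.034-r.hold_point_z
r.line_to([*g,zt+.003],v=.12)
r.line_to([*g,zt],v=.05)
f0=np.array(r.sense()["ft_force"])
r.set_gripper(0.0,60)
s=r.sense();print("grip",s["opening"],s["grasp_force"],s["position"],(np.array(s["ft_force"])-f0).round(2))
r.line_to([*g,zt+.06],v=.1); r.line_to([*g,.22],v=.2)
s=r.sense();print(s["opening"],s["grasp_force"],s["position"],(np.array(s["ft_force"])-f0).round(2),s["time_s"])
t=[]
for cn in("scene","top"):
    im,d=r.capture(cn);np.savez(cn+"2.npz",im=im,d=d);u,v=pix(cn,[*g,.2]).astype(int)
    t.append(cv2.resize(im[max(v-45,0):v+45,u-45:u+45],(396,396),interpolation=cv2.INTER_CUBIC))
cv2.imwrite("pics/d.png",np.hstack(t))
# candidate final poses
for th in(.28,.33):
  n=np.array([np.sin(th),0,np.cos(th)])
  for w in np.radians([-180,-150,-120,-90,-60,-30,0,30,60,90,120,150]):
    x0=np.array([np.cos(th),0,-np.sin(th)]);y=np.cos(w)*np.array([0,1,0])-np.sin(w)*x0;z=-n
    R=np.stack([np.cross(y,z),y,z],1)
    q=r.inverse_kinematics(np.array([.5924,-.0343,.2035])+n*(.027+.034-.0187+.05),R)
    if q is not None: print(th,np.degrees(w).round(),np.round(q,2))
```

```text
[(np.float64(1.4314054060532329), np.float64(0.2303834612632515)), (np.float64(1.6515787455734248), np.float64(3.3719761148530445))]
grip 0.02346343137352265 58.96692931652069 [0.48720428 0.34614488 0.06054239] [ 1.36 -0.09  0.36]
0.02320209462444812 58.75756323337555 [0.48632436 0.34552345 0.21842473] [ 0.2  -1.06 -2.17] 13.5333
0.28 -180.0 [-0.61  0.64  1.06  1.21 -0.45  1.85 -1.21]
0.28 -150.0 [-0.45  0.53  0.74  1.2  -0.28  1.81 -0.82]
0.28 -120.0 [-0.42  0.52  0.67  1.2  -0.26  1.8  -0.32]
0.28 -90.0 [-0.4   0.51  0.64  1.2  -0.24  1.8   0.2 ]
0.28 -60.0 [-0.37  0.5   0.6   1.2  -0.22  1.8   0.71]
0.28 -30.0 [-0.34  0.49  0.54  1.19 -0.2   1.8   1.21]
0.28 0.0 [-0.3   0.48  0.48  1.19 -0.18  1.79  1.72]
0.28 30.0 [-0.28  0.48  0.44  1.19 -0.16  1.79  2.23]
0.28 60.0 [ 0.41  0.53 -0.63  1.16  0.25  1.82  2.45]
0.28 120.0 [-0.61  0.64  1.06  1.21 -0.45  1.85 -2.26]
0.28 150.0 [-0.61  0.64  1.06  1.21 -0.45  1.85 -1.74]
0.33 -180.0 [-0.57  0.69  1.06  1.15 -0.48  1.91 -1.2 ]
0.33 -150.0 [-0.43  0.59  0.74  1.14 -0.31  1.87 -0.8 ]
0.33 -120.0 [-0.4   0.57  0.68  1.14 -0.28  1.86 -0.3 ]
0.33 -90.0 [-0.38  0.56  0.64  1.14 -0.26  1.86  0.21]
0.33 -60.0 [-0.35  0.55  0.59  1.14 -0.24  1.86  0.71]
0.33 -30.0 [-0.32  0.54  0.54  1.13 -0.21  1.85  1.22]
0.33 0.0 [-0.28  0.54  0.48  1.13 -0.19  1.85  1.72]
0.33 30.0 [-0.26  0.53  0.44  1.13 -0.17  1.85  2.24]
0.33 60.0 [ 0.38  0.58 -0.63  1.1   0.27  1.88  2.44]
0.33 120.0 [-0.57  0.69  1.06  1.15 -0.48  1.91 -2.25]
0.33 150.0 [-0.57  0.69  1.06  1.15 -0.48  1.91 -1.72]
```

View pics/d.png

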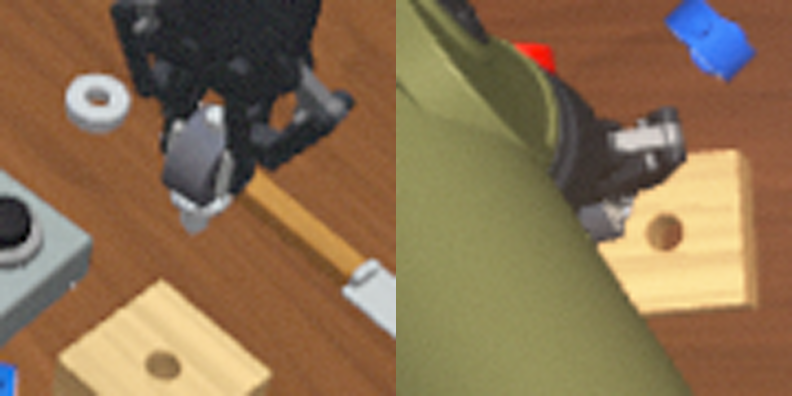

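The gauge is lifted and held squarely, and the hole in the stand shows empty. Next I refine the wheel axis fit and move to a stand-off along the normal at the mark.

Run:
```python
from h import *
from scipy.optimize import least_squares
ims={}
M=[]
for c in("scene","top"):
    D=np.load(c+".npz");im=D["im"].astype(int);P=cloud(c,D["d"])
    w=(abs(P[...,0]-.57)<.08)&(P[...,1]>-.055)&(P[...,1]<-.01)&(P[...,2]>.17)
    M.append(P[w&(im.min(2)>150)].mean(0))
    t=P[w&(P[...,1]<-.019)&(P[...,1]>-.047)]
    # p: xc at y=-.033, yaw ; z fixed .130
    def res(p): 
        dx=(t[:,0]-p[0]+p[1]*(t[:,1]+.033))*np.cos(p[1]); return np.hypot(dx,t[:,2]-.13-p[2])-.075
    f=least_squares(res,[.57,0,0],loss="soft_l1",f_scale=.001);print(c,f.x.round(4),np.median(abs(f.fun)),M[-1].round(4))
    # motor cylinder yaw: axis x(y) by circle fit
    g=P[(abs(P[...,0]-.57)<.07)&(P[...,1]<-.09)&(P[...,1]>-.22)&(P[...,2]>.15)]
    h=lambda p:np.hypot(g[:,0]-p[0]+p[1]*(g[:,1]+.033),g[:,2]-.13)-p[2]
    f=least_squares(h,[.57,0,.055],loss="soft_l1",f_scale=.001);print("  motor",f.x.round(4),np.median(abs(f.fun)))
print(r.sense()["q"])
```

```text
scene [ 5.702e-01  5.180e-02 -1.000e-04] 0.0012042356091792744 [ 0.5924 -0.0333  0.2021]
  motor [ 0.5692 -0.0224  0.0617] 0.0013911144233369963
top [ 5.714e-01 -3.220e-02  5.000e-04] 0.0010352345214383052 [ 0.5923 -0.0343  0.2035]
  motor [ 0.5717 -0.0314  0.0622] 0.0010754327548128592
[-0.81323686  0.21490979  0.17565914  1.61444385 -0.03824159  1.31978945
  1.169374  ]
```

```bash
cat >> h.py <<'E'
th=.292;yw=np.array([.027,1,0]);yw/=np.linalg.norm(yw);e=np.cross(yw,[0,0,1.])
n=np.sin(th)*e+np.cos(th)*np.array([0,0,1.])
mark=np.array([.5707,-.034,.130])+.075*n
T0=.032+.034-.0187   # TCP to free probe tip
def tool(w):
    x0=np.cross(yw,n);y=np.cos(w)*yw-np.sin(w)*x0;return np.stack([np.cross(y,-n),y,-n],1)
E
python3 - <<'E'
from h import *
print(mark,n)
r.line_to([.487,.346,.28],v=.2)
q0=np.array(r.sense()["q"]);c=[]
for w in np.radians(np.arange(-150,31,15)):
    q=r.inverse_kinematics(mark+n*(T0+.05),tool(w))
    if q is not None:c.append((np.abs(q-q0).max(),w))
w=min(c)[1];print(min(c));open("w.txt","w").write(repr(float(w)))
r.move_to(mark+n*(T0+.06),tool(w))
r.line_to(mark+n*(T0+.012),v=.1);r.pause(.3)
s=r.sense();print(s["time_s"],s["position"],s["opening"],(np.array(s["position"])-mark-n*(T0+.012)).round(4))
print("ang err",np.degrees(np.arccos(-s["eef_rot"][:,2]@n)))
t=[]
for cn in("scene","top"):
    im,d=r.capture(cn);np.savez(cn+"3.npz",im=im,d=d);u,v=pix(cn,mark).astype(int)
    t.append(cv2.resize(im[max(v-40,0):v+40,u-40:u+40],(400,400),interpolation=cv2.INTER_CUBIC))
    for th_ in("probe_tip","case","gauge","mark"):
        for o in r.spot_point(cn,th_)[:2]: print(cn,th_,round(o["score"],2),np.round(o["location"],3))
cv2.imwrite("pics/e.png",np.hstack(t))
print("expect tip",mark+n*.012,"case",mark+n*(.012+.063))
E
```

```text
[ 0.59228225 -0.03458272  0.20182525] [ 0.28776327 -0.00776961  0.95767005]
(np.float64(0.47139381837773664), np.float64(-0.7853981633974483))
16.525 [ 0.609663   -0.03520099  0.25905777] 0.023343843241842768 [ 0.0003 -0.0002  0.0004]
ang err 0.051775765774079455
scene case 0.92 [0.576 0.434 0.063]
scene case 0.67 [0.598 0.319 0.061]
scene gauge 0.81 [0.576 0.436 0.033]
scene gauge 0.63 [ 0.607 -0.035  0.249]
scene mark 0.87 [ 0.593 -0.036  0.201]
top case 0.53 [0.597 0.321 0.059]
top case 0.52 [0.579 0.438 0.065]
top gauge 0.73 [0.599 0.323 0.032]
top gauge 0.63 [0.579 0.434 0.035]
expect tip [ 0.5957354  -0.03467596  0.21331729] case [ 0.61386449 -0.03516544  0.27365051]
```

View pics/e.png

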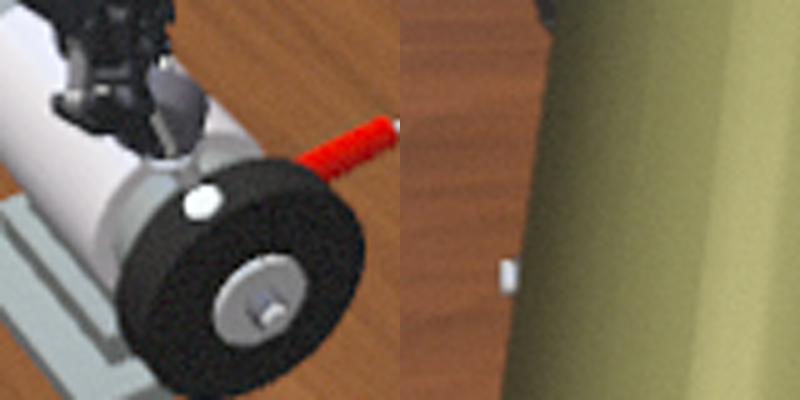

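The gauge stands square above the mark (left half: collar at (185,155), chalk spot at (203,201)). The network's gauge and mark positions agree with mine to within 5 mm. Now I approach under force control.

Run:
```python
from h import *
def F(k=12):
    a=[]
    for _ in range(k): r.pause(.03);a.append(r.sense()["ft_force"])
    return np.mean(a,0),np.std(a,0).max()/k**.5
f0,sd=F(20);print("tare",f0,sd)
for g in(.004,.002,0,-.001,-.002,-.003,-.004,-.005,-.006,-.007):
    r.line_to(mark+n*(T0+g),v=.02);r.pause(.15)
    f,sd=F();fn=(f-f0)@n;s=r.sense()
    print(g,"actual",((s["position"]-mark)@n-T0).round(5),"Fn",fn.round(2),"F",(f-f0).round(2),sd.round(2),s["time_s"])
    if fn>3.5:break
```

```text
tare [-0.05978424  0.10574711 -1.41764399] 0.10164054910679014
0.004 actual 0.004 Fn -0.03 F [ 0.15 -0.15 -0.08] 0.2 18.7917
0.002 actual 0.00202 Fn -0.23 F [ 0.21 -0.04 -0.3 ] 0.13 19.5917
0 actual 2e-05 Fn -0.15 F [-0.04 -0.05 -0.14] 0.14 20.3917
-0.001 actual -0.00097 Fn 1.57 F [ 0.46 -0.19  1.5 ] 0.16 21.1917
-0.002 actual -0.00199 Fn 2.09 F [ 0.54 -0.31  2.02] 0.18 21.9917
-0.003 actual -0.00298 Fn 2.6 F [ 1.07 -0.45  2.39] 0.15 22.7917
-0.004 actual -0.00399 Fn 3.28 F [ 0.83 -0.14  3.17] 0.15 23.5917
-0.005 actual -0.00496 Fn 3.67 F [1.15 0.05 3.49] 0.15 24.3917
```

Contact came at about -0.5 mm, and the force slope matches the probe's spring. I'll go about 0.8 mm farther for half stroke and check.

Run:
```python
from h import *
r.line_to(mark+n*(T0-.0057),v=.02);r.pause(.3)
a=[]
for _ in range(30): r.pause(.03);a.append(r.sense()["ft_force"])
s=r.sense();print((np.mean(a,0)-[-.06,.106,-1.418])@n,s["position"],s["opening"],s["grasp_force"],s["time_s"])
im,d=r.capture("scene");u,v=pix("scene",mark).astype(int)
cv2.imwrite("pics/f.png",cv2.resize(im[v-35:v+25,u-40:u+40],(800,600),interpolation=cv2.INTER_CUBIC))
for t in("mark","gauge","case"):
    for o in r.spot_point("scene",t)[:3]: print(t,round(o["score"],2),np.round(o["location"],3))
print("expected gauge",mark+n*.027)
```

```text
4.135156404012173 [ 0.60425125 -0.03491087  0.24168137] 0.023338277255962124 59.05823528766632 25.9417
mark 0.56 [ 0.593 -0.034  0.202]
gauge 0.78 [0.574 0.439 0.031]
gauge 0.74 [0.602 0.316 0.03 ]
gauge 0.46 [ 0.6   -0.035  0.226]
case 0.87 [0.578 0.435 0.064]
case 0.74 [ 0.609 -0.036  0.255]
case 0.62 [0.599 0.315 0.063]
expected gauge [ 0.60005185 -0.0347925   0.22768235]
```

View pics/f.png

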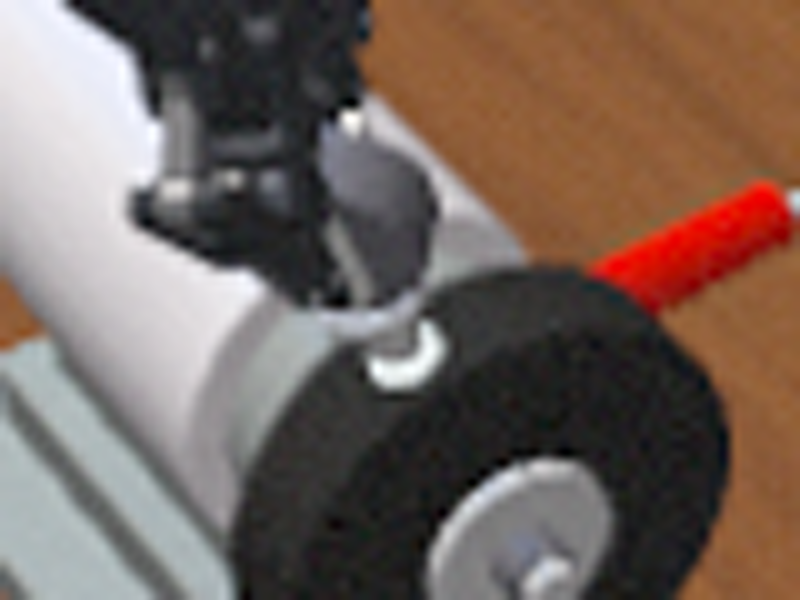

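The probe sits within the chalk spot (spot centre about (408,345), probe end about (400,358)), the spring force is 4.1 N, and the grip is steady. I'm handing in.

```bash
python3 -c "
from cell import r
print(r.hand_in())"
```

```text
the job is handed in; nothing more can be done
None
```

I pushed the stop plunger fully in, then picked up the grey gauge and handed the job in at about 26 s, with the gripper still holding its probe on the chalk spot, square to the tread to within about 3° and about half way in (4.1 N); no verdict came back.

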